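# Release the spool clamp past its safety catch

### The job

Open the bench clamp that holds the flanged spool of thread: slide its safety catch sideways until the release button under it lies completely uncovered, then press that button fully home so that the jaws open and stay open. Leave the spool standing where it is, leave the other clamp (the one holding the jar) locked as it is, and do not push away the weight and the glue stick that stand between the clamps.

Things in the scene. Friction and masses are not known exactly. Their poses are not given: they have to be found in the camera images.
- spool_clamp: The clamp to open, fixed to the worktop: a grey housing 130 x 112 mm (along its x, y), its flat deck 30 mm above the worktop. Origin at the centre of its underside, axes along its sides, z up. On the deck, in this frame: release button at x -36, y -28 mm; the spool stands at x +34, y 0 mm between two steel jaws (35 mm high) that part along y. The front (-x) side is turned roughly towards the robot, within 0.45 rad.
- spool: Loose flanged sewing spool, 46 mm across, 42 mm high, standing on the spool clamp's deck between the jaws; origin at the centre of its underside.
- spool_mid (a point): Centre of the spool, 21 mm above its foot; its z axis is the spool's axis.
- spool_catch (a joint): Position of the spool clamp's safety catch (m): 0 closed, 0.050 at its open end stop; it slides along the clamp's +y (to the left when the clamp faces the robot), and uncovers the whole button from 0.032. It is a white-painted shutter plate, 54 mm along x, 36 mm along y, closed centred over the button, its top 25 mm above the deck (55 mm above the worktop). It slides with a steady drag of about 2.5 N and stays where it is left.
- spool_catch_tab (a point): Middle of the top face of the upright finger tab on the spool clamp's catch: tab 26 mm along the clamp's x, 8 mm thick along y, standing 25 mm above the shutter plate; top 80 mm above the worktop. It stands 10 mm to the +y side of the plate's middle, moves with the catch, and may be pinched along y or pushed.
- spool_button (a joint): Depth of the spool clamp's release button (m): 0 up, 0.008 fully home. Steady resistance of about 4 N, no spring: it stays where it is pressed to, and the jaws part as it goes down (10 mm each when it is home). While the catch covers it the shutter takes any push.
- spool_button_top (a point): Middle of the top face of the spool clamp's black round release button, 26 mm across, pressed straight down; 50 mm above the worktop when up, 42 mm when home, always at least 2 mm above the collar around it (36 mm across). With the catch fully open the shutter's near edge is 32 mm from the button's middle, and the tab 60 mm, on the +y side.
- jar_clamp: The other clamp, built like the spool clamp, but holding the jar: leave it alone. Origin at the centre of its underside.
- jar_catch (a joint): Catch of the jar clamp, as spool_catch; leave it.
- jar_button (a joint): Button of the jar clamp, as spool_button; leave it up.
- jar_mid (a point): Centre of the screw-lid jar (51 mm across, 66 mm high) standing in the jar clamp, top 96 mm above the worktop; its z axis is the jar's axis.
- weight: Small brass knob weight, 24 mm across, 30 mm high, standing between the clamps; origin under its centre. Bystander.
- glue_stick: Glue stick, 22 mm across, 89 mm high, standing between the clamps; origin under its centre. Bystander.

How it is judged:
On the way, in this order (a step that is already met when the one before it is completed fails the run):
1. the spool clamp's catch is slid aside so that the button is uncovered, the button still up (value of joint spool_catch above 0.032 m and value of joint spool_button below 0.003 m), for 0.1 s.
2. the uncovered button is pressed home (value of joint spool_catch above 0.032 m and value of joint spool_button above 0.0065 m), for 0.1 s.
At the end, for the whole second after the job is handed in: Spool clamp: catch at least 32 mm along its slide, button at least 6.5 of 8 mm down; spool upright, at rest, within 15 mm of its start. Jar clamp: button under 2 mm down, catch under 15 mm; jar within 15 mm of its start (all of step 2 and distance of each of spool_mid, jar_mid from where it was at the start of the episode below 0.015 m and angle between spool_mid's own z axis and vertical below 0.15 rad and linear speed of spool below 0.02 m/s and value of joint jar_button below 0.002 m and value of joint jar_catch below 0.015 m); the robot touches nothing.
It fails at once if the jar clamp is unlocked: its catch slid past 15 mm or its button pressed over 2 mm (value of joint jar_catch above 0.015 m or value of joint jar_button above 0.002 m).
It fails at once if the spool or the jar is knocked over (angle between any of spool_mid, jar_mid's own z axis and vertical above 0.5 rad).
It fails at once if the weight or the glue stick between the clamps is pushed more than 30 mm (distance of any of weight, glue_stick from where it was at the start of the episode above 0.03 m).
It also fails if it takes over 32 s, if anything falls off the work surface, if the arm or the gripper's body presses on something with over 40 N, if the wrist force passes 120 N, or if a joint passes its speed limit or range.

### The arm

A 7-joint arm with a two-finger parallel gripper is mounted at the origin on a cart in front of the work surface, level with it; the furniture and walls round the work are solid. World frame = base frame: x ahead of the robot, y to its left, z up, the work surface at z = 0. Lengths are in m, angles in rad, forces in N, time in s.
With the tool pointing down it reaches from about 0.425 to 0.925 m from the base axis. Payload 6.8 kg.
Tool frame: the origin (TCP) lies at the very end of the fingers, on their centre line; the grasp point (between the pads) lies 19 mm behind it; z points along the fingers, y is the line along which they close (so a half turn about z gives the same grasp; the last joint's range is limited). The gripper opens to 85 mm and grips with 20 to 120 N. Pads are 22 mm wide; open, the fingers measure 114 mm over their backs; the gripper's body (76 mm by 85 mm) begins 54 mm behind the grasp point. The pads swing forward as they close: fully open they stand 13 mm farther back than shut.
Start: joints at [-1.277, 0.477, 0.022, 1.555, -0.011, 1.109, -0.083], TCP at [0.264, 0.621, 0.231] pointing down, gripper open.
Joint ranges: [-2.96, 2.96], [-0.34, 2.1], [-1.41, 1.46], [0.24, 2.44], [-1.37, 4.51], [0.17, 1.92], [-2.96, 2.96]. Speed limits (rad/s): [2.39, 2.39, 3.14, 3.14, 3.14, 3.14, 3.14].

### API

Orientations are given as a unit quaternion [w, x, y, z].
In Python, from station import bot gives the robot as it stands.
- The arm moves only by the tool apply_moves, never from a script. Its argument "deltas" is a list of rows, each a list of 3 entries, a list of its own where there are three numbers: the closure, from 0 (fully open) to 1 (shut), then the shift along the tool's x, y, z in units of 0.2 m (1.0 is 0.2 m), then the turn about the tool's z in units of 2 pi rad (1.0 is 2 pi rad). A call has 1 to 12 rows; each row is the pose to reach, as a shift and turn from the pose commanded when the call began, along the tool's axes at that moment, turning the shorter way round; what a row does not reach only later rows make up. A row lasts 1/10 s, in which the tool goes at most 50 mm and 8.59 degrees, less where a joint would pass 70% of its speed; a pose out of reach is approached as far as the arm can. A call with a number of a shift or a turn outside -1 to 1 is refused whole. A call with a gripper value outside its range is refused whole. The fingers move at their own pace and stop on an object; "squeeze" is the grip in N (left out, the last holds). Time passes only in rows, so rows that repeat a pose let the fingers close. It gives the time, the measured TCP pose, the force, the opening and the grip force at its end, in the units of the state.
- bot.get_obs(): the state, without advancing time (a new reading comes with each control period).
- bot.read_camera(name): name is "scene" or "side" or "wrist"; returns a dict with "color" (420x560x3 uint8, red, green, blue), "intrinsics" (3x3 intrinsics, pixels), "pose" (4x4, takes a point from camera to world coordinates); the wrist camera has in their place "hand_eye" (4x4, takes a point from camera to tool coordinates, whose origin is the TCP and whose axes are the flange's). Camera axes: x right, y down, z forward; pixel columns grow to the right and rows downward; lengths in m; the calibration is good to about 2 mm. A picture is of the moment at which its call begins: read the wrist's pose just before it. There is no depth.
- bot.hand_in(): hands the job in; it is judged then, once.
Trained networks look in a picture, given as the dict that the camera call returned (one of the last four; its "shot" number tells which), for a name from the list of things; names that differ only in an ending like _2 or _b are one class to them, and where a whole thing is asked for, a point or a joint stands for the part that bears it (a point fixed in the world has none). Each returns a list of dicts, best first, with "confidence" (0 to 1); they miss things now and then, are a little off and sometimes report something else, mostly with a low value. They report only what shows in the picture. A call takes as long as a camera call.
- bot.look_for(picture, target): "point" ([x, y, z] in m, in world coordinates, good to about 4 mm: the middle of the surface that is visible of it).
The state is a dict: "t": time; "q": joint angles; "joint_vel": joint speeds; "joint_torque": joint torques, N m; "eef_pos": TCP position; "tool_rot": TCP orientation; "contact_force": force on the tool from outside, world axes, zero at the start; "torque": the same for the moment, N m; "gripper_width": opening from 0.0 (shut) to 1.0 (fully open); "grasp_force": force on a finger pad.
Only numpy, scipy, OpenCV 4.12 (cv2) and the standard library are available. Lean on these libraries where they do the work, as an engineer would, in place of code of your own. Each camera call takes 0.05 s, during which the arm holds its last target. There are 200 camera calls.

## Working session

There is one attempt and no reset: what is moved stays moved. The work goes in short steps, Python scripts to look and compute and a tool call to move; the robot and the scene stay as the last step left them, time stands still between calls to the robot, and variables do not carry over. Pictures are saved under pics/ and viewed, at most 10 in all, crops included, and the job is handed in when it is done.

Besides the shell and the picture viewer there is one more tool, called by a JSON object that holds its "api" and its "payload", one argument or row to a line. apply_moves: Moves the arm, as the interface text tells. Its arguments: {"type":"object","properties":{"deltas":{"type":"array","items":{"type":"array"}},"squeeze":{"type":"number"}},"required":["deltas"]}

```bash
mkdir -p pics; cat > h.py <<'E'
from station import bot
import numpy as np, cv2
def snap(n,f=None):
    p=bot.read_camera(n)
    if f: cv2.imwrite('pics/'+f,p['color'][:,:,::-1])
    return p
E
python3 - <<'E'
from h import *
o=bot.get_obs(); print({k:np.round(o[k],3) for k in ('t','eef_pos','tool_rot','contact_force','gripper_width')})
for n in('scene','side'):
    p=snap(n,n+'0.png')
    print(n,np.round(p['pose'][:3,3],2))
    for t in('spool_clamp','spool','spool_catch','spool_catch_tab','spool_button_top','jar_clamp','jar_catch_tab','jar_mid','weight','glue_stick'):
        try: print(t,[(np.round(d['point'],3).tolist(),round(d['confidence'],2)) for d in bot.look_for(p,t)[:3]])
        except Exception as e: print(t,e)
E
```

```text
{'t': np.float64(0.0), 'eef_pos': array([0.264, 0.621, 0.23 ]), 'tool_rot': array([-0.   ,  0.2  ,  0.98 , -0.001]), 'contact_force': array([-0.237, -0.24 , -0.437]), 'gripper_width': np.float64(1.0)}
scene [0.03 0.49 0.65]
spool_clamp [([0.465, 0.121, 0.029], 0.81)]
spool [([0.515, 0.102, 0.074], 0.68)]
spool_catch [([0.447, 0.094, 0.058], 0.55)]
spool_catch_tab [([0.444, 0.1, 0.058], 0.97)]
spool_button_top []
jar_clamp [([0.46, -0.111, 0.032], 0.75), ([0.516, 0.098, 0.072], 0.44)]
jar_catch_tab it knows: glue_stick, jar_button, jar_catch, jar_clamp, jar_mid, spool, spool_button, spool_button_top, spool_catch, spool_catch_tab, spool_clamp, spool_mid, weight
jar_mid [([0.498, -0.107, 0.083], 0.92)]
weight [([0.469, -0.011, 0.016], 0.58)]
glue_stick [([0.571, -0.006, 0.051], 0.61)]
side [ 0.11 -0.52  0.89]
spool_clamp [([0.471, 0.077, 0.031], 0.63)]
spool [([0.517, 0.093, 0.069], 0.86)]
spool_catch [([0.572, -0.014, 0.058], 0.7), ([0.45, 0.087, 0.055], 0.62)]
spool_catch_tab [([0.448, 0.092, 0.053], 0.79)]
spool_button_top []
jar_clamp [([0.454, -0.15, 0.03], 0.61)]
jar_catch_tab it knows: glue_stick, jar_button, jar_catch, jar_clamp, jar_mid, spool, spool_button, spool_button_top, spool_catch, spool_catch_tab, spool_clamp, spool_mid, weight
jar_mid [([0.499, -0.123, 0.085], 0.88)]
weight []
glue_stick [([0.57, -0.018, 0.056], 0.53)]
```

View pics/scene0.png

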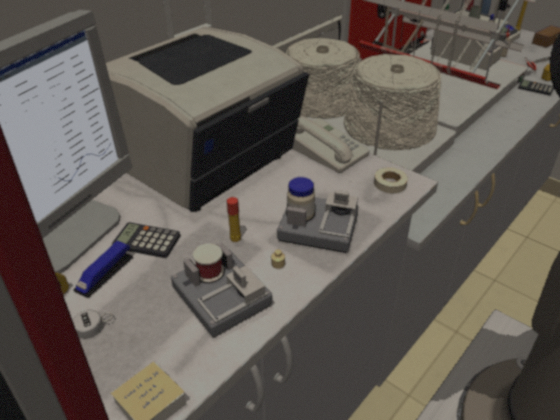

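View pics/side0.png

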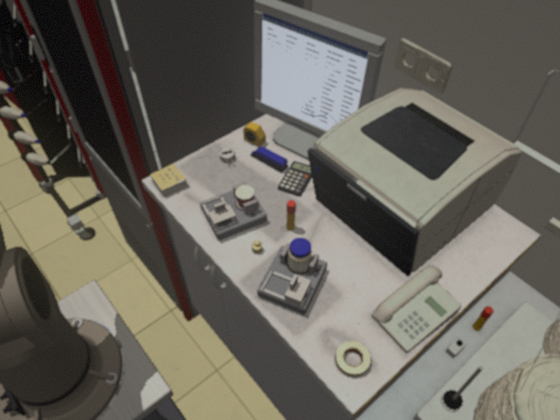

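The scene picture shows the spool clamp around pixel (222,290) and the jar clamp around (318,215), with the weight at (278,258) and the glue stick at (234,220) between them. The side view agrees (spool clamp at (233,210)). Next I'll overlay a model to refine the yaw.

```bash
cat >> h.py <<'E'
def proj(p,P,pose=None):
    T=np.linalg.inv(p['pose'] if pose is None else pose); P=np.atleast_2d(P)
    c=P@T[:3,:3].T+T[:3,3]; u=c@np.array(p['intrinsics']).T
    return u[:,:2]/u[:,2:]
def w(x,y,yaw,L):
    L=np.array(L,float)/1000; c,s=np.cos(yaw),np.sin(yaw)
    return np.c_[x+c*L[:,0]-s*L[:,1],y+s*L[:,0]+c*L[:,1],L[:,2]]
def rect(cx,cy,a,b,z): return [[cx+i*a/2,cy+j*b/2,z] for i,j in((-1,-1),(1,-1),(1,1),(-1,1))]
def overlay(p,x,y,yaw,c0,S,f,pose=None,catch=0):
    u0,v0,wd,hg=c0
    im=cv2.resize(p['color'][v0:v0+hg,u0:u0+wd,::-1],None,fx=S,fy=S,interpolation=cv2.INTER_CUBIC)
    im=cv2.convertScaleAbs(im,alpha=1.4)
    th=np.linspace(0,2*np.pi,30)
    for L,col in((rect(0,0,130,112,30),(0,255,0)),(rect(0,0,130,112,0),(0,120,0)),(rect(-36,-28+catch,54,36,55),(0,0,255)),(rect(-36,-18+catch,26,8,80),(255,0,255)),
      (np.c_[34+23*np.cos(th),23*np.sin(th),72+0*th],(255,255,0)),(np.c_[-36+13*np.cos(th),-28+13*np.sin(th),50+0*th],(0,255,255))):
        q=((proj(p,w(x,y,yaw,L),pose)-[u0,v0]+.5)*S).astype(np.int32)
        cv2.polylines(im,[q],True,col,1)
    cv2.imwrite('pics/'+f,im)
E
python3 - <<'E'
from h import *
yaw=-.24; c=w(0.516,0.098,yaw,[[-34,0,0]])[0]; print(c)
for n,c0 in(('scene',(160,225,130,110)),('side',(185,170,100,75))):
    p=bot.read_camera(n); overlay(p,c[0],c[1],yaw,c0,5,n+'1.png')
a=cv2.imread('pics/scene1.png'); b=cv2.imread('pics/side1.png')
E
```

```text
[0.48297451 0.10608189 0.        ]
```

View pics/scene1.png

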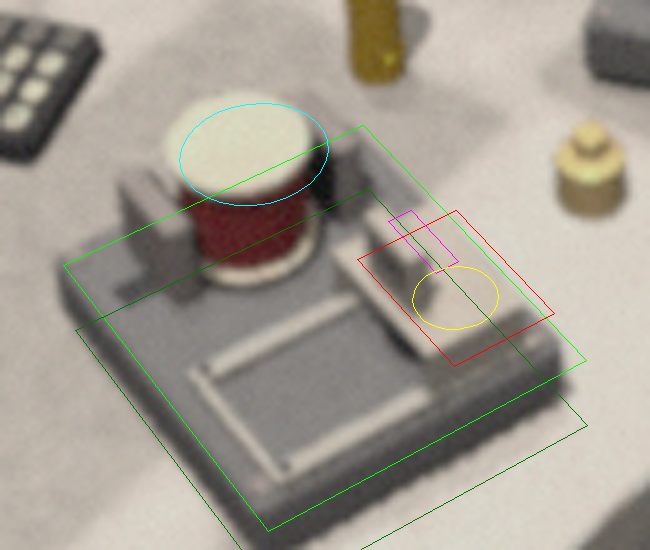

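View pics/side1.png

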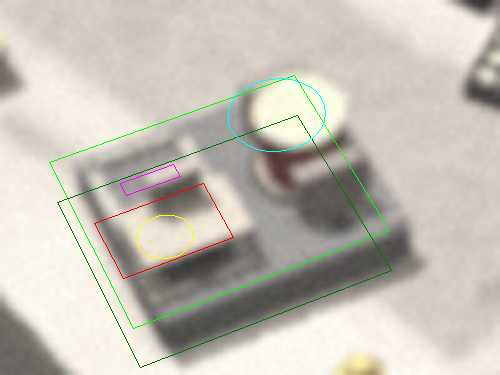

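The overlays are close: the real spool top is centred at crop (242,147) in scene and (298,110) in side. The deck corners in scene are at (65,270), (268,510) and (565,352). I'll fit the pose to these.

```bash
python3 - <<'E'
from h import *
from scipy.optimize import least_squares
ps={n:bot.read_camera(n) for n in('scene','side')}
off={'scene':(160,225),'side':(185,170)}
O=[('scene',[34,0,72],(243,148)),('scene',[-65,56,30],(268,505)),('scene',[65,56,30],(65,268)),('scene',[-65,-56,30],(567,352)),('scene',[-63,-10,55],(428,352)),
('side',[34,0,72],(298,110)),('side',[-65,56,30],(82,160)),('side',[-65,-56,30],(163,330)),('side',[65,-56,30],(412,245))]
def f(v,sel=('scene','side')):
    return np.concatenate([proj(ps[n],w(*v,[L]))[0]-(np.array(c)/5-.5+off[n]) for n,L,c in O if n in sel])
for sel in(('scene',),('side',),('scene','side')):
    r=least_squares(f,[.483,.106,-.24],loss='soft_l1',args=(sel,)); print(sel,r.x.round(4),np.abs(r.fun).max().round(2))
    print(r.fun.reshape(-1,2).round(1).tolist())
v=r.x
print('tab, tabopen, button',w(*v,[[-36,-18,80],[-36,32,80],[-36,-28,50]]).round(4))
a=[]
for n,c0 in(('scene',(160,225,130,110)),('side',(185,170,100,75))): overlay(ps[n],*v,c0,4,n+'2.png'); a.append(cv2.imread('pics/'+n+'2.png'))
h=max(i.shape[0] for i in a); im=np.zeros((h,sum(i.shape[1] for i in a),3),np.uint8); x=0
for i in a: im[:i.shape[0],x:x+i.shape[1]]=i; x+=i.shape[1]
im=cv2.resize(im,(800,int(h*800/im.shape[1]))); cv2.imwrite('pics/both.png',im)
from scipy.spatial.transform import Rotation as R
q=bot.get_obs()['tool_rot']; Rm=R.from_quat(np.roll(q,-1)).as_matrix(); print(Rm.round(3))
E
```

```text
('scene',) [ 0.4883  0.1055 -0.2241] 3.33
[[-0.1, -0.5], [-1.2, 3.2], [-2.6, -1.6], [1.7, -0.9], [3.3, 0.6]]
('side',) [ 0.4922  0.0967 -0.271 ] 1.58
[[1.5, 1.6], [-0.8, 0.1], [-1.3, -0.2], [0.8, -1.6]]
('scene', 'side') [ 0.4912  0.1022 -0.2426] 4.24
[[0.5, -2.6], [-2.0, 0.7], [-1.8, -4.2], [1.5, -2.3], [2.9, -1.2], [-0.4, 0.2], [-2.8, -0.2], [-2.2, -1.1], [-0.8, -3.5]]
tab, tabopen, button [[0.4519 0.0934 0.08  ]
 [0.4639 0.1419 0.08  ]
 [0.4495 0.0837 0.05  ]]
[[-0.92   0.391 -0.   ]
 [ 0.391  0.92   0.   ]
 [ 0.     0.    -1.   ]]
```

View pics/both.png

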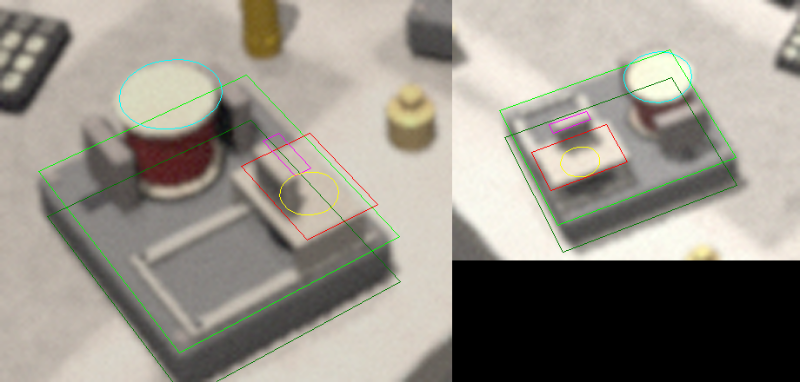

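The fit matches the spool, and the plate and deck agree to within about 4 mm. Before moving I'll check where the arm and the red post are relative to the path.

```bash
python3 - <<'E'
from h import *
p={n:bot.read_camera(n) for n in('scene','side','wrist')}
for n in('scene','side'):
    print(n,p[n]['pose'].round(2).tolist())
    for P in([0,0,0],[0,0,.3],[.264,.621,.231],[.264,.621,.4],[.1,.25,.6],[.3,.3,0],[.3,.3,.3],[.35,.35,.2]): print(P,proj(p[n],P)[0].round())
print(p['wrist']['hand_eye'].round(3))
cv2.imwrite('pics/wr0.png',np.hstack([cv2.resize(p[k]['color'][:,:,::-1],(400,300)) for k in('wrist','side')]))
E
```

```text
scene [[-0.76, -0.4, 0.51, 0.03], [-0.65, 0.47, -0.6, 0.49], [-0.0, -0.78, -0.62, 0.65], [0.0, 0.0, 0.0, 1.0]]
[0, 0, 0] [557. 440.]
[0, 0, 0.3] [660. 270.]
[0.264, 0.621, 0.231] [-185.  746.]
[0.264, 0.621, 0.4] [-437.  669.]
[0.1, 0.25, 0.6] [557. -51.]
[0.3, 0.3, 0] [217. 467.]
[0.3, 0.3, 0.3] [191. 298.]
[0.35, 0.35, 0.2] [129. 372.]
side [[0.76, -0.5, 0.4, 0.11], [-0.64, -0.6, 0.48, -0.52], [-0.0, -0.63, -0.78, 0.89], [0.0, 0.0, 0.0, 1.0]]
[0, 0, 0] [ 59. 375.]
[0, 0, 0.3] [-17. 298.]
[0.264, 0.621, 0.231] [20. 74.]
[0.264, 0.621, 0.4] [-14.   6.]
[0.1, 0.25, 0.6] [-120.    3.]
[0.3, 0.3, 0] [123. 207.]
[0.3, 0.3, 0.3] [ 85. 110.]
[0.35, 0.35, 0.2] [110. 126.]
[[-0.001 -0.958 -0.288  0.074]
 [ 1.    -0.001 -0.001 -0.001]
 [ 0.001 -0.288  0.958 -0.143]
 [ 0.     0.     0.     1.   ]]
```

View pics/wr0.png

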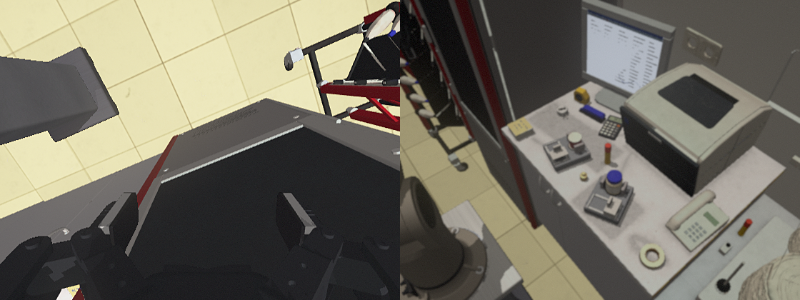

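The wrist view shows a dark panel with a red edge near the fingers at (135,225)–(180,135). I'll triangulate that vertical red post from both fixed cameras to find where it stands.

```bash
python3 - <<'E'
from h import *
ps={n:bot.read_camera(n) for n in('scene','side')}
def red(n):
    c=ps[n]['color'].astype(int); m=(c[...,0]>70)&(c[...,1]<40)&(c[...,2]<50)
    m=m.astype(np.uint8); k,l,s,_=cv2.connectedComponentsWithStats(m)
    return [(s[i].tolist(),l==i) for i in np.argsort(-s[:,4]) if i and s[i,4]>150][:5]
for n in ps:
    for s,m in red(n):
        print(n,s)
        for v in range(s[1],s[1]+s[3],max(1,s[3]//6)):
            u=np.where(m[v])[0]
            if len(u)==0: continue
            out=[]
            for uu in(u[0],u[-1]):
                d=ps[n]['pose'][:3,:3]@np.linalg.inv(ps[n]['intrinsics'])@[uu,v,1]; out+= [int(uu),round(float(np.degrees(np.arctan2(d[1],d[0]))),1),round(float(d[2]/np.hypot(d[0],d[1])),2)]
            print(v,out)
E
```

```text
scene [348, 0, 37, 59, 1346]
0 [351, -56.6, -0.31, 362, -57.8, -0.31]
9 [351, -56.7, -0.33, 375, -59.2, -0.33]
18 [350, -56.7, -0.34, 377, -59.5, -0.34]
27 [350, -56.8, -0.36, 382, -60.1, -0.36]
36 [349, -56.7, -0.38, 376, -59.6, -0.37]
45 [354, -57.3, -0.39, 379, -60.0, -0.39]
54 [361, -58.2, -0.41, 376, -59.8, -0.41]
scene [394, 15, 22, 34, 315]
15 [400, -61.8, -0.33, 401, -61.9, -0.33]
20 [397, -61.6, -0.34, 401, -62.0, -0.34]
25 [397, -61.6, -0.35, 415, -63.4, -0.35]
30 [396, -61.6, -0.36, 413, -63.3, -0.36]
35 [396, -61.7, -0.37, 410, -63.1, -0.37]
40 [395, -61.6, -0.38, 406, -62.8, -0.38]
45 [394, -61.6, -0.39, 402, -62.4, -0.39]
```

```bash
python3 - <<'E'
from h import *
ps={n:bot.read_camera(n) for n in('scene','side')}
def az(n,u,v):
    d=ps[n]['pose'][:3,:3]@np.linalg.inv(ps[n]['intrinsics'])@[u,v,1]; return d/np.hypot(*d[:2])
for n,rows in(('scene',(150,250,350,400)),('side',(60,120,200,260,300))):
    c=ps[n]['color'].astype(int)
    for v in rows:
        m=(c[v,:230,0]-np.maximum(c[v,:230,1],c[v,:230,2])>35); u=np.where(m)[0]
        g=np.split(u,np.where(np.diff(u)>2)[0]+1) if len(u) else []
        print(n,v,[(int(k[0]),int(k[-1]),*(round(float(np.degrees(np.arctan2(*az(n,x,v)[1::-1]))),1) for x in(k[0],k[-1])),round(float(az(n,k[-1],v)[2]),2)) for k in g if len(k)>2])
E
```

```text
scene 150 []
scene 250 []
scene 350 [(40, 48, -13.5, -14.4, -1.1)]
scene 400 [(60, 62, -13.2, -13.4, -1.3), (65, 68, -13.8, -14.2, -1.31), (71, 74, -14.6, -14.9, -1.32)]
side 60 []
side 120 []
side 200 []
side 260 []
side 300 []
```

```bash
python3 - <<'E'
from h import *
ps={n:bot.read_camera(n) for n in('scene','side')}
def az(n,u,v):
    d=ps[n]['pose'][:3,:3]@np.linalg.inv(ps[n]['intrinsics'])@[u,v,1]; return d/np.hypot(*d[:2])
E={}
for n,rows in(('scene',(150,250,350,400)),('side',(30,60,120,200,260,300))):
    c=cv2.GaussianBlur(ps[n]['color'],(5,5),0).astype(int)
    for v in rows:
        m=(c[v,:230,0]>1.7*np.maximum(c[v,:230,1],c[v,:230,2]))&(c[v,:230,0]>35); u=np.where(m)[0]
        g=np.split(u,np.where(np.diff(u)>2)[0]+1) if len(u) else []
        print(n,v,[(int(k[0]),int(k[-1]),*(round(float(np.degrees(np.arctan2(*az(n,x,v)[1::-1]))),1) for x in(k[0],k[-1])),round(float(az(n,k[-1],v)[2]),2)) for k in g if len(k)>2])
def inter(a,b):
    A=ps['scene']['pose'][:2,3];B=ps['side']['pose'][:2,3]
    a,b=np.radians([a,b]); t=np.linalg.solve(np.c_[[np.cos(a),np.sin(a)],[-np.cos(b),-np.sin(b)]],B-A); return (A+t[0]*np.array([np.cos(a),np.sin(a)])).round(3)
for a in(-11,-14,-19):
    print(a,[(b,inter(a,b).tolist()) for b in(76,80,84)])
E
```

```text
scene 150 [(0, 7, -17.8, -18.5, -0.54)]
scene 250 [(0, 44, -14.0, -18.4, -0.8)]
scene 350 [(36, 81, -13.0, -18.4, -1.15)]
scene 400 [(59, 99, -13.1, -18.3, -1.37)]
side 30 [(27, 32, 79.5, 79.1, -0.49), (87, 103, 73.3, 71.5, -0.52)]
side 60 [(97, 112, 73.3, 71.6, -0.59)]
side 120 [(3, 8, 86.5, 86.0, -0.66), (118, 130, 73.2, 71.7, -0.76)]
side 200 [(146, 150, 73.1, 72.4, -1.06)]
side 260 [(167, 172, 72.9, 72.0, -1.39)]
side 300 [(180, 185, 73.0, 71.9, -1.68)]
-11 [(76, [0.347, 0.429]), (80, [0.279, 0.442]), (84, [0.212, 0.455])]
-14 [(76, [0.343, 0.413]), (80, [0.277, 0.429]), (84, [0.211, 0.445])]
-19 [(76, [0.336, 0.386]), (80, [0.273, 0.407]), (84, [0.209, 0.429])]
```

The red post stands near (0.40, 0.39), with a dark panel behind it to the left. I'll close the gripper, retreat radially first, then come round the post.

{"api": "apply_moves", "payload": {
  "deltas": [
    [1, [0, -0.2, 0], 0],
    [1, [0, -0.4, 0], 0],
    [1, [0, -0.6, 0], 0],
    [1, [0, -0.8, 0], 0],
    [1, [0, -1, 0], 0],
    [1, [0, -1, 0], 0]
  ],
  "squeeze": 30
}}

```text
t: 2.25
eef_pos: [0.1842, 0.4323, 0.2308]
tool_rot: [-0.0, 0.2, 0.98, -0.002]
contact_force: [0.5, -0.4, 0.2]
gripper_width: 0.003
grasp_force: 0.0
```

{"api": "apply_moves", "payload": {
  "deltas": [
    [1, [-0.16, -0.06, 0], 0],
    [1, [-0.32, -0.12, 0], 0],
    [1, [-0.48, -0.17, 0], 0],
    [1, [-0.65, -0.24, 0], 0],
    [1, [-0.82, -0.31, 0], 0],
    [1, [-1, -0.38, 0], 0],
    [1, [-1, -0.38, 0], 0]
  ]
}}

```text
t: 2.95
eef_pos: [0.3441, 0.2857, 0.2317]
tool_rot: [0.001, 0.203, 0.979, 0.0]
contact_force: [-0.0, 0.4, 0.6]
gripper_width: 0.001
grasp_force: 0.0
```

{"api": "apply_moves", "payload": {
  "deltas": [
    [1, [-0.2, -0.16, 0.04], -0.006],
    [1, [-0.42, -0.32, 0.08], -0.012],
    [1, [-0.64, -0.48, 0.12], -0.018],
    [1, [-0.85, -0.65, 0.15], -0.025],
    [1, [-0.85, -0.65, 0.15], -0.025],
    [1, [-0.85, -0.65, 0.15], -0.025]
  ]
}}

```text
t: 3.55
eef_pos: [0.4472, 0.1007, 0.2013]
tool_rot: [0.0, 0.125, 0.992, -0.0]
contact_force: [-0.2, 0.5, 0.4]
gripper_width: -0.001
grasp_force: 0.0
```

```bash
cat >> h.py <<'E'
from scipy.spatial.transform import Rotation as R
def wpose():
    o=bot.get_obs(); T=np.eye(4); T[:3,:3]=R.from_quat(np.roll(o['tool_rot'],-1)).as_matrix(); T[:3,3]=o['eef_pos']; return o,T
E
python3 - <<'E'
from h import *
o,T=wpose(); p=snap('wrist'); P=T@p['hand_eye']; p['pose']=P
print(np.round(o['eef_pos'],4),T.round(3)[:2,:2])
for t in('spool_clamp','spool','spool_catch_tab','spool_catch'): print(t,[(np.round(d['point'],3).tolist(),round(d['confidence'],2)) for d in bot.look_for(p,t)[:2]])
overlay(p,.4912,.1022,-.2426,(0,0,560,420),1.4,'w1.png')
E
```

```text
[0.4472 0.1007 0.2013] [[-0.969  0.247]
 [ 0.247  0.969]]
spool_clamp [([0.471, 0.114, 0.03], 0.83)]
spool [([0.508, 0.111, 0.053], 0.73), ([0.57, -0.003, 0.004], 0.68)]
spool_catch_tab [([0.446, 0.092, 0.053], 0.56)]
spool_catch [([0.448, 0.088, 0.055], 0.67)]
```

View pics/w1.png

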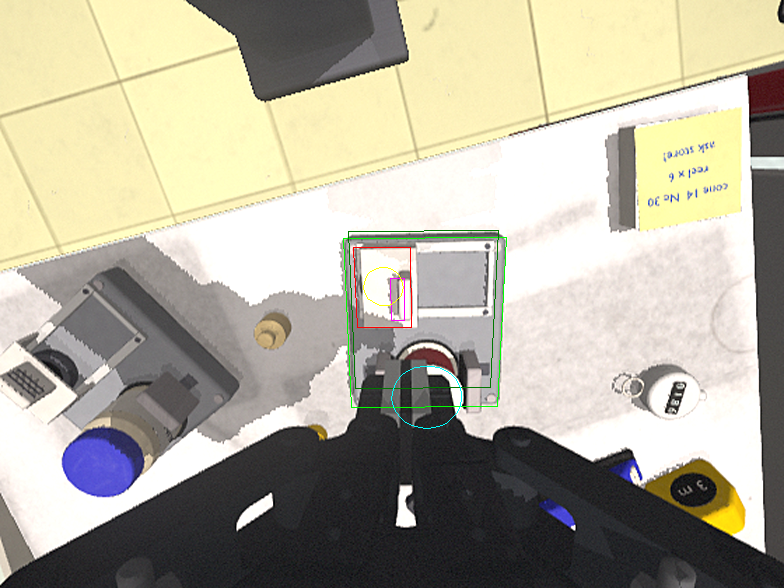

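The wrist view confirms the fit: plate at (360–415, 245–327), tab at about (400,297), and the model is only about 2 mm off in +y. Next I'll lower the closed fingers on the -y side of the tab.

{"api": "apply_moves", "payload": {
  "deltas": [
    [1, [-0.03, -0.16, 0.1], 0],
    [1, [-0.03, -0.16, 0.3], 0],
    [1, [-0.03, -0.16, 0.45], 0],
    [1, [-0.03, -0.16, 0.55], 0],
    [1, [-0.03, -0.16, 0.62], 0],
    [1, [-0.03, -0.16, 0.66], 0],
    [1, [-0.03, -0.16, 0.68], 0],
    [1, [-0.03, -0.16, 0.68], 0]
  ]
}}

```text
t: 4.6
eef_pos: [0.4438, 0.0709, 0.0653]
tool_rot: [-0.0, 0.122, 0.993, 0.0]
contact_force: [0.7, 0.1, 1.1]
gripper_width: -0.006
grasp_force: 0.0
```

{"api": "apply_moves", "payload": {
  "deltas": [
    [1, [0, 0.04, 0], 0],
    [1, [0, 0.08, 0], 0],
    [1, [0, 0.12, 0], 0],
    [1, [0, 0.16, 0], 0],
    [1, [0, 0.2, 0], 0],
    [1, [0, 0.23, 0], 0],
    [1, [0, 0.26, 0], 0],
    [1, [0, 0.28, 0], 0],
    [1, [0, 0.28, 0], 0]
  ]
}}

```text
t: 5.5
eef_pos: [0.4575, 0.1256, 0.0652]
tool_rot: [0.0, 0.122, 0.993, 0.0]
contact_force: [-1.2, -0.6, -0.5]
gripper_width: -0.001
grasp_force: 0.0
```

```bash
python3 - <<'E'
from h import *
o,T=wpose(); p=snap('wrist'); p['pose']=T@p['hand_eye']
overlay(p,.4912,.1042,-.2426,(100,90,360,270),2,'w2.png',catch=45)
E
```

```text
(no output)
```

View pics/w2.png

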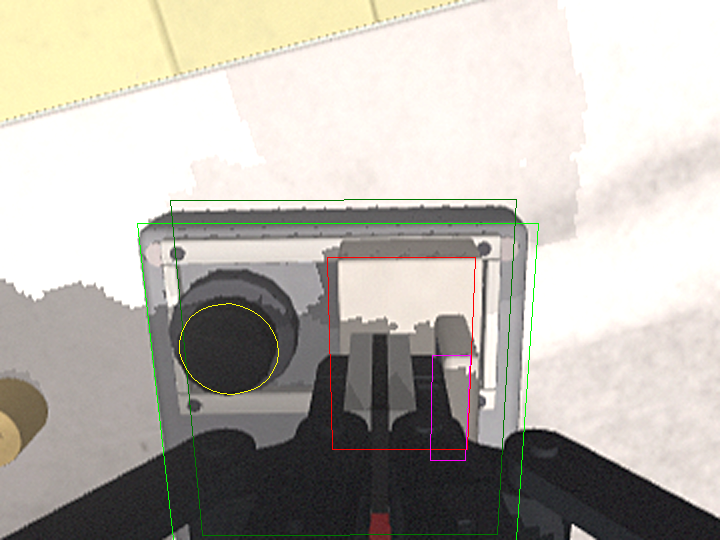

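The button is fully exposed at (230,345), with the shutter edge at column 338, so the catch is about 47 mm open. Next I'll move over the button and press.

{"api": "apply_moves", "payload": {
  "deltas": [
    [1, [-0.01, -0.07, -0.02], 0],
    [1, [-0.01, -0.14, -0.02], 0],
    [1, [-0.01, -0.2, -0.02], 0],
    [1, [-0.01, -0.203, 0], 0],
    [1, [-0.01, -0.203, 0.03], 0],
    [1, [-0.01, -0.203, 0.06], 0],
    [1, [-0.01, -0.203, 0.08], 0],
    [1, [-0.01, -0.203, 0.1], 0],
    [1, [-0.01, -0.203, 0.11], 0],
    [1, [-0.01, -0.203, 0.118], 0],
    [1, [-0.01, -0.203, 0.12], 0],
    [1, [-0.01, -0.203, 0.12], 0]
  ]
}}

```text
t: 6.75
eef_pos: [0.4494, 0.0853, 0.0419]
tool_rot: [-0.0, 0.122, 0.993, 0.0]
contact_force: [-4.1, 0.7, 14.9]
gripper_width: -0.003
grasp_force: 7.1
```

The force rose to 15 N at TCP z 0.042, so the button is home. Next I'll lift off and check.

{"api": "apply_moves", "payload": {
  "deltas": [
    [1, [0, 0, -0.05], 0],
    [1, [0, 0, -0.2], 0],
    [1, [0, 0, -0.4], 0],
    [1, [0, 0, -0.6], 0],
    [1, [0.2, 0, -0.7], 0],
    [1, [0.2, 0, -0.7], 0],
    [1, [0.2, 0, -0.7], 0],
    [1, [0.2, 0, -0.7], 0]
  ]
}}

```text
t: 7.55
eef_pos: [0.4109, 0.0944, 0.181]
tool_rot: [0.0, 0.122, 0.993, -0.0]
contact_force: [0.3, 1.0, 0.7]
gripper_width: 0.004
grasp_force: 0.0
```

```bash
python3 - <<'E'
from h import *
a=snap('side')['color'][165:250,180:300,::-1]; b=snap('scene')['color'][225:335,160:290,::-1]
cv2.imwrite('pics/end.png',np.hstack([cv2.resize(a,(395,280),interpolation=3),cv2.resize(b,(331,280),interpolation=3)]))
E
```

```text
(no output)
```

View pics/end.png

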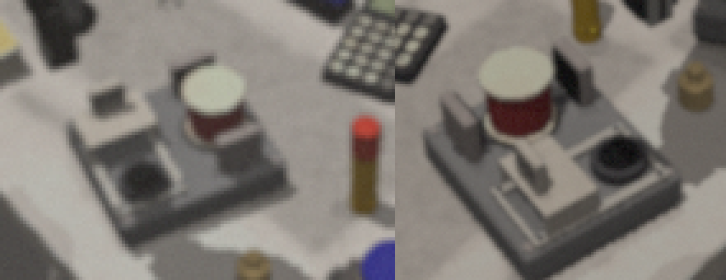

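Both views show the jaws parted, the catch open, the button down at (145,180) and (620,155), and the spool upright in place. The weight and glue stick are still standing.

```bash
python3 -c "
from station import bot
print(bot.hand_in())"
```

```text
the job is handed in; nothing more can be done
None
```

The spool clamp is open: I slid its catch to about 47 mm and pressed its button fully home. The last pictures show the jaws parted, the spool upright in place, and the weight and glue stick still standing. The arm was clear when I handed the job in, but no verdict came back, and I did not re-check the jar clamp in the final pictures (no move went near it).

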